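Take the tall sample tube from the covered cooler and hold it leaning over the white tile

ROBOT

A 7-joint arm with a two-finger parallel gripper is mounted at the origin on the work surface. World frame = base frame: x ahead of the robot, y to its left, z up, the work surface at z = 0. Lengths are in m, angles in rad, forces in N, time in s.
With the tool pointing down it reaches from about 0.35 to 0.9 m from the base axis. Payload 7.2 kg.
Tool frame: the origin (TCP) lies between the finger pads; the fingertips stand 14 mm ahead of it and the grasp point (between the pads) lies 5 mm behind it; z points along the fingers, x is the direction in which the jaws open and shut, and the axes are right-handed (so a half turn about z gives the same grasp; the last joint's range is limited). The gripper opens to 85 mm and grips with 20 to 120 N. Pads are 22 mm wide; open, the fingers measure 114 mm over their backs; the gripper's body (76 mm by 85 mm) begins 54 mm behind the grasp point. The pads swing forward as they close: fully open they stand 13 mm farther back than shut.
Start: joints at [1.086, 0.411, -0.013, 1.596, 0.006, 1.134, -0.082], TCP at [0.253, -0.572, 0.245] pointing down, gripper open.
Joint ranges: [-2.95, 2.95], [-0.29, 1.99], [-1.47, 1.44], [0.14, 2.54], [-1.03, 4.17], [0.13, 1.85], [-2.86, 2.86]. Speed limits (rad/s): [2.39, 2.39, 3.01, 3.01, 3.14, 3.14, 3.14].

INTERFACE

Orientations are given as [roll, pitch, yaw] about the fixed x, y, z axes, in that order (R = Rz(yaw) Ry(pitch) Rx(roll)).
In Python, from rig import status, eyes, workorder gives the robot as it stands.
- The arm moves only by the tool move_arm, never from a script. Its argument "commands" is a list of rows, each an object of numbers: "dx", "dy", "dz": the shift along the tool's x, y, z in cm; "turn": the turn about the tool's z in degrees. In form: [{"dx": .., "dy": .., "dz": .., "turn": ..}, ...]. A call has 1 to 10 rows; each row shifts and turns the commanded pose from where the row before left it, along the tool's axes as they then stand; what a row does not reach is not made up. A row lasts 1/12 s, in which the tool goes at most 41.7 mm and 7.16 degrees, less where a joint would pass 70% of its speed; a pose out of reach is approached as far as the arm can. A call is refused whole if a number of a shift passes 4.17 or a number of a turn 7.16, either way. A call with a gripper value outside its range is refused whole. "jaw" is the opening, from 0 (shut) to 1 (fully open), set as the call begins (left out, the last holds). The fingers move at their own pace and stop on an object; "squeeze" is the grip in N (left out, the last holds). Time passes only in rows, so rows that do not move let the fingers close. It gives the time, the measured TCP pose, the force and the opening at its end, in the units of the state.
- status.get_state(): the state, without advancing time (a new reading comes with each control period).
- eyes.grab_frame(name): name is "side" or "top" or "wrist"; returns a dict with "image" (420x560x3 uint8, blue, green, red), "mtx" (3x3 intrinsics, pixels), "R" (3x3) and "t" (3): a world point X has camera coordinates R X + t. Camera axes: x right, y down, z forward; pixel columns grow to the right and rows downward; lengths in m; the calibration is good to about 2 mm. A picture is of the moment at which its call begins. There is no depth.
- workorder.close_job(): hands the job in, once; it reports no verdict.
The state is a dict: "time": time; "joint_positions": joint angles; "qvel": joint speeds; "joint_efforts": joint torques, N m; "position": TCP position; "orientation": TCP orientation; "force": force on the tool from outside, world axes, zero at the start; "moment": the same for the moment, N m; "width": finger opening in m.
Only numpy, scipy, OpenCV 4.12 (cv2) and the standard library are available. Lean on these libraries where they do the work, as an engineer would, in place of code of your own. Each camera call takes 0.05 s, during which the arm holds its last target.

TASK

Slide the cooler's cover fully open, draw the tall amber tube straight up out of its well and hold it above the white tile, leaning at about 45 degrees with its cap end up and the whole tube at least 15 cm above the bench, so that the sample can be inspected. Finish while still holding it there, motionless and touching nothing else: it is not put down, and the cover stays open. Leave the two short tubes in their wells and do not disturb the conical flask or the small jar on the bench.

Things in the scene. Friction and masses are not known exactly. Their poses are not given: they have to be found in the camera images.
- cooler: White box fixed to the bench, 150 mm (its x) by 320 mm (its y) by 125 mm tall; origin at the centre of its underside, z up, yaw varies. The half at -y is an open-topped compartment (inside x -69 to 69, y -154 to 0 mm), the half at +y a closed deck. Guide rails 6 mm wide on both long sides rise to 135 mm. The compartment starts covered.
- wells (a point): Mouth of the middle of three wells in the metal block (45 mm tall) in the cooler's compartment; axes as the cooler's. Wells are 25 mm wide, 40 mm deep (floor 5 mm above the bench), in a row along y, 42 mm apart. Each holds one tube; which is which varies.
- cover (a joint): Slide joint of the flat steel cover (136 mm by 155 mm by 6 mm, its top 133 mm above the bench): 0 = compartment fully covered, 0.155 m = fully open, over the deck. Grows as the cover moves towards the cooler's +y. It starts between 0 and 0.03 m, has about 1.5 N of friction and stays where it is left.
- cover_handle (a point): Centre of the cover's black bar handle, 147 mm above the bench: the bar stands upright on the cover, 60 mm long along the cooler's x, 14 mm thick along its y, 28 mm tall (from 133 to 161 mm above the bench). Axes as the cooler's; moves with the cover.
- tall_center (a point): Centre (half-way up) of the tall tube: closed amber glass 22 mm wide with a black round cap 26 mm wide on its top 30 mm (cap centre 40 mm above this point), 110 mm tall overall, about 60 g. z runs along the tube from foot to cap. It starts upright in a well, foot on the well floor, top 115 mm above the bench, under the cover.
- tall_foot (a point): Foot of the tall tube: centre of its underside, 55 mm below its centre; same axes.
- short_a_center (a point): Centre of one short tube, same glass and cap as the tall one (22 mm and 26 mm wide) but 80 mm tall overall: its top is 85 mm above the bench. Stays in its well.
- short_b_center (a point): Centre of the other short tube, identical to the first. Stays in its well.
- card: Flat white ceramic tile fixed on the bench, 200 mm (its x) by 150 mm (its y) by 6 mm thick, origin at the centre of its underside, z up.
- flask: Conical glass flask standing loose on the bench, 72 mm wide at the base, 88 mm tall, origin at the centre of its underside. Not to be disturbed.
- jar: Small jar with a lid, loose on the bench, 54 mm wide, 70 mm tall, origin at the centre of its underside. Not to be disturbed.
Not all that is in view belongs to the job. Several things have the shape of the card; the one meant has the colours described above.

How it is judged:
By the outcome, as a careful person would: the job done as asked, in the order asked, and still so for the second after the job is handed in, while the arm keeps its last pose, push and grip.
It also fails if it takes over 48 s, if anything falls off the work surface, if the arm or the gripper's body presses on something with over 40 N, if the wrist force passes 120 N, or if a joint passes its speed limit or range.

## Working session

There is one attempt and no reset: what is moved stays moved. The work goes in short steps, Python scripts to look and compute and a tool call to move; the robot and the scene stay as the last step left them, time stands still between calls to the robot, and variables do not carry over. Pictures are saved under pics/ and viewed, and the job is handed in when it is done.

Besides the shell and the picture viewer there is one more tool, called after ">>>" by a JSON object that holds its "name" and its "arguments", one argument or row to a line. move_arm: Moves the arm, as the interface text tells. Its arguments: {"type":"object","properties":{"commands":{"type":"array"},"jaw":{"type":"number"},"squeeze":{"type":"number"}},"required":["commands"]}

```bash
mkdir -p pics; ls; python3 - <<'E'
from rig import status, eyes
import cv2,pprint
pprint.pprint(status.get_state())
for n in ["side","top","wrist"]:
    f=eyes.grab_frame(n); cv2.imwrite(f"pics/{n}0.png",f["image"]); print(n,f["mtx"].tolist(),f["R"].round(4).tolist(),f["t"].tolist())
E
```

```text
pics
{'force': array([-0.00839116,  0.54796222,  0.53483213]),
 'joint_efforts': array([-2.88664123e-04, -6.00634933e+01,  6.81721419e-01, -2.99410987e+01,
        1.37121449e-02,  1.07110559e-02,  1.26899187e-05]),
 'joint_positions': array([ 1.08583387,  0.41192677, -0.01271891,  1.5970828 ,  0.00559047,
        1.13429909, -0.08220308]),
 'moment': array([-0.03765334,  0.06507377, -0.00250172]),
 'orientation': array([ 3.14148450e+00,  1.67704449e-03, -1.15400992e+00]),
 'position': array([ 0.25276914, -0.57106406,  0.24442041]),
 'qvel': array([ 1.01674968e-03, -4.25450341e-05, -1.32918364e-03, -1.10455342e-03,
       -1.74456984e-04,  2.64870984e-04, -1.77250323e-05]),
 'time': 0.0,
 'width': 0.08564892399247359}
side [[462.9992864889618, 0.0, 286.60615998476817], [0.0, 462.9992864889618, 212.2735411522723], [0.0, 0.0, 1.0]] [[0.9993, -0.0346, -0.0134], [-0.0349, -0.7542, -0.6557], [0.0126, 0.6558, -0.7549]] [-0.5660003679934869, -0.079975601333632, 1.3574965680034716]
top [[516.876820618419, 0.0, 270.55168472061064], [0.0, 516.876820618419, 201.12357311097256], [0.0, 0.0, 1.0]] [[0.0077, -0.9999, -0.0092], [-0.9971, -0.007, -0.0752], [0.0751, 0.0098, -0.9971]] [-0.20319825056353327, 0.5925130129029851, 1.6260221384212268]
wrist [[307.0071240424372, 0.0, 279.9438321517167], [0.0, 307.0071240424372, 208.28402396945725], [0.0, 0.0, 1.0]] [[0.4043, -0.9146, -0.0022], [-0.8828, -0.3909, 0.2605], [-0.2391, -0.1034, -0.9655]] [-0.6253627644785067, -0.033234099992876645, 0.3786630498381391]
```

View pics/side0.png

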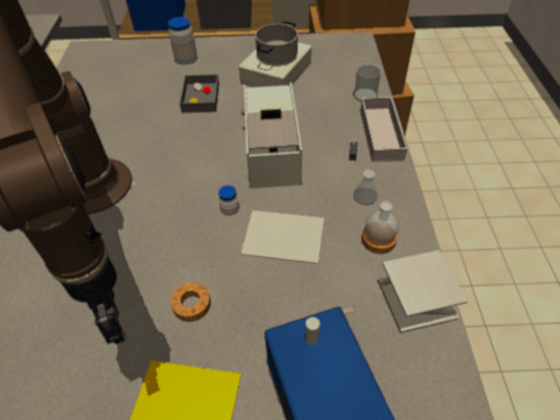

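View pics/top0.png

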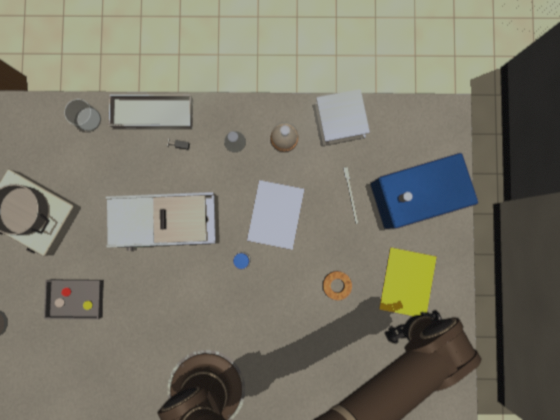

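View pics/wrist0.png

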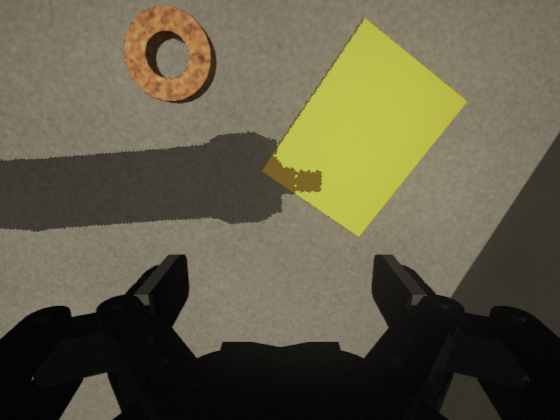

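```bash
cat > h.py <<'E'
import numpy as np, cv2
from rig import status, eyes
def ray(f,u,v):
    d=f["R"].T@np.linalg.inv(f["mtx"])@np.array([u,v,1.]); o=-f["R"].T@f["t"]; return o,d/np.linalg.norm(d)
def onz(f,u,v,z):
    o,d=ray(f,u,v); return o+d*(z-o[2])/d[2]
def proj(f,X):
    c=f["R"]@np.asarray(X)+f["t"]; p=f["mtx"]@c; return p[:2]/p[2]
def crop(f,x0,y0,x1,y1,s,name):
    cv2.imwrite(name,cv2.resize(f["image"][y0:y1,x0:x1],None,fx=s,fy=s,interpolation=cv2.INTER_CUBIC))
E
python3 - <<'E'
from h import *
f=eyes.grab_frame("top"); crop(f,95,120,315,275,3.6,"pics/topz.png")
g=eyes.grab_frame("side"); crop(g,210,70,420,270,3,"pics/sidez.png")
for u,v,z in [(107,193,.125),(215,193,.125),(215,247,.125),(107,247,.125),(163,219,.161),(276,215,.006),(241,261,.07),(235,140,.0)]: print(u,v,onz(f,u,v,z).round(4))
E
```

```text
107 193 [0.6072 0.2907 0.125 ]
215 193 [ 0.6094 -0.0334  0.125 ]
215 247 [ 0.4484 -0.036   0.125 ]
107 247 [0.4459 0.2856 0.125 ]
163 219 [0.529  0.1128 0.161 ]
276 215 [ 0.5506 -0.2165  0.006 ]
241 261 [ 0.4055 -0.1101  0.07  ]
235 140 [ 0.7946 -0.0812  0.    ]
```

View pics/topz.png

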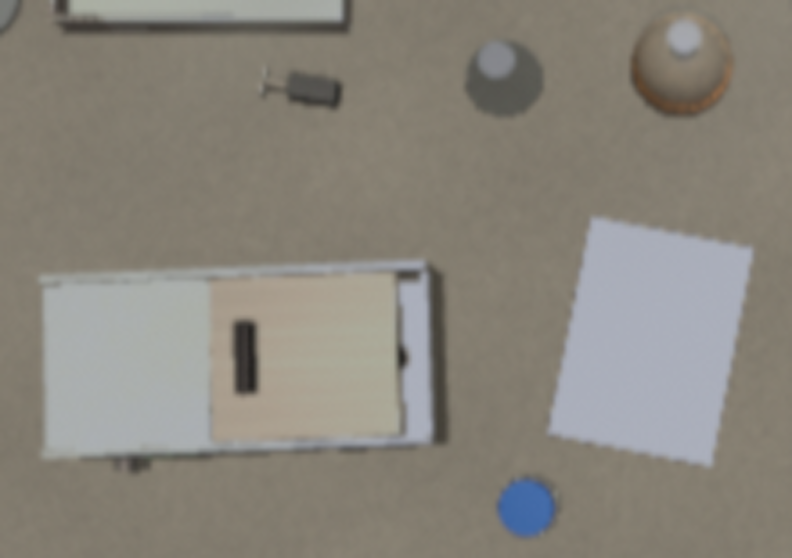

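View pics/sidez.png

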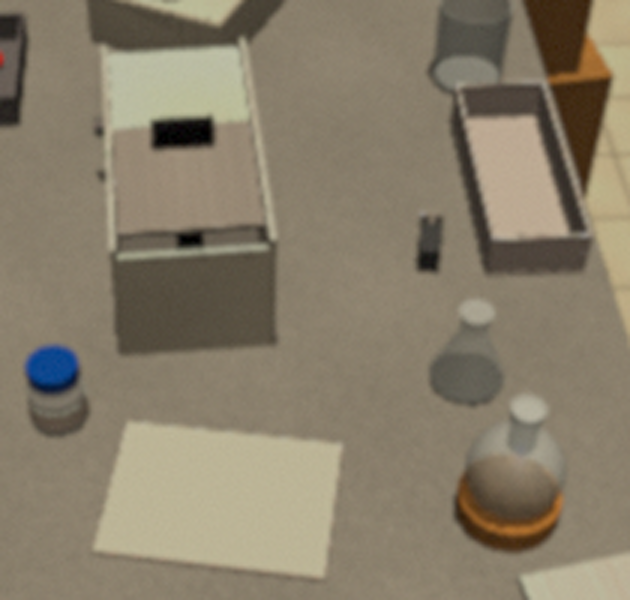

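```bash
python3 - <<'E'
from h import *
f=eyes.grab_frame("top");g=eyes.grab_frame("side")
for n,u,v,z in [("TL",106.1,197.2,.13),("TR",213.9,192.8,.13),("BR",215.6,242.5,.13),("BL",106.7,246.9,.13),("cover -y edge",205.5,219,.133),("cover seam",153.4,219,.133)]: print(n,onz(f,u,v,z).round(4))
# handle
def blob(im,x0,y0,x1,y1,th):
    m=(cv2.cvtColor(im,cv2.COLOR_BGR2GRAY)[y0:y1,x0:x1]<th).astype(np.uint8)
    n,l,s,c=cv2.connectedComponentsWithStats(m); 
    for i in range(1,n):
        if s[i,4]>8: print("blob",s[i,:2]+[x0,y0],s[i,2:],c[i]+[x0,y0])
blob(f["image"],155,200,175,240,70); blob(g["image"],255,100,292,125,50)
print("h +y top edge",onz(f,160,219,.161), "-y bottom",onz(f,166.4,219,.133))
print("x ends", onz(f,163,209.2,.161), onz(f,163,229.2,.161))
def contour(im,mask):
    c=max(cv2.findContours(mask,cv2.RETR_EXTERNAL,cv2.CHAIN_APPROX_NONE)[0],key=cv2.contourArea); return c
im=f["image"]; m=np.zeros(im.shape[:2],np.uint8); roi=im[170:255,240:310].astype(int); 
m[170:255,240:310]=((roi[...,0]>roi[...,2]-5)&(roi.sum(2)>450))*255
m[256:]=0
c=contour(im,m); r=cv2.minAreaRect(c); print("card",r); b=cv2.boxPoints(r); P=np.array([onz(f,u,v,.006) for u,v in b]); print(P.round(3),P.mean(0))
hsv=cv2.cvtColor(im,cv2.COLOR_BGR2HSV); m=np.zeros(im.shape[:2],np.uint8); m[245:275,230:255]=((hsv[245:275,230:255,1]>120))*255
(u,v),rr=cv2.minEnclosingCircle(contour(im,m)); print("jar",u,v,rr,onz(f,u,v,.07))
# two-view: handle centroid
for p in [(.5285,.105,.161),(.5285,.105,.133)]: print(proj(f,p),proj(g,p))
E
```

```text
TL [0.5941 0.2914 0.13  ]
TR [ 0.6095 -0.0307  0.13  ]
BR [ 0.4618 -0.0381  0.13  ]
BL [0.4463 0.2849 0.13  ]
cover -y edge [ 0.5311 -0.0074  0.133 ]
cover seam [0.5299 0.1475 0.133 ]
blob [161 210] [ 5 19 92] [162.97826087 218.90217391]
blob [261 110] [ 20   9 155] [270.50322581 114.03870968]
h +y top edge [0.52897018 0.12157974 0.161     ] -y bottom [0.53020376 0.10881331 0.133     ]
x ends [0.55763765 0.11348728 0.161     ] [0.49934967 0.11212626 0.161     ]
card ((275.30767822265625, 214.46151733398438), (46.28340148925781, 61.58045959472656), 11.309932708740234)
[[ 0.469 -0.123  0.006]
 [ 0.664 -0.16   0.006]
 [ 0.636 -0.306  0.006]
 [ 0.442 -0.268  0.006]] [ 0.55273894 -0.21430662  0.006     ]
jar 240.8157958984375 260.6403503417969 7.2127861976623535 [ 0.40658221 -0.1095094   0.07      ]
[165.67339111 219.20277873] [271.19337708 112.29521822]
[167.66905141 219.58324113] [271.56825907 120.2601534 ]
```

>>> {"name": "move_arm", "arguments": {
  "commands": [
    {"turn": 7.1, "dz": -2},
    {"turn": 7.1, "dz": -2},
    {"turn": 7.0, "dz": -1},
    {}
  ],
  "jaw": 0.7,
  "squeeze": 40
}}

```text
invalid input at $.commands[0]: expected keys dx, dy, dz, turn
```

```bash
cat >> h.py <<'E'
def Rt(o):
    from scipy.spatial.transform import Rotation as Ro
    return Ro.from_euler("xyz",o).as_matrix()
def to(target):
    s=status.get_state(); d=Rt(s["orientation"]).T@(np.array(target)-s["position"])*100
    print("pos",s["position"].round(4),"ori",s["orientation"].round(4),"w",round(s["width"],4),"F",s["force"].round(1),"t",round(s["time"],2)); print("tool cm",d.round(2)); return d
E
python3 -c "
from h import *
to((.529,.115,.26))"
```

```text
pos [ 0.2529 -0.5714  0.2451] ori [ 3.1415e+00  4.0000e-04 -1.1540e+00] w 0.0855 F [ 1.4 -0.7  0.1] t 0.35
tool cm [-51.59 -53.03  -1.47]
```

>>> {"name": "move_arm", "arguments": {
  "commands": [
    {"dx": 0, "dy": 0, "dz": -2, "turn": 7.1},
    {"dx": 0, "dy": 0, "dz": -2, "turn": 7.1},
    {"dx": 0, "dy": 0, "dz": -1, "turn": 7.0},
    {"dx": -3.5, "dy": -1.6, "dz": 0, "turn": 0},
    {"dx": -3.5, "dy": -1.6, "dz": 0, "turn": 0},
    {"dx": -3.5, "dy": -1.6, "dz": 0, "turn": 0},
    {"dx": -3.5, "dy": -1.6, "dz": 0, "turn": 0},
    {"dx": -3.5, "dy": -1.6, "dz": 0, "turn": 0},
    {"dx": -3.5, "dy": -1.6, "dz": 0, "turn": 0},
    {"dx": -3.5, "dy": -1.6, "dz": 0, "turn": 0}
  ],
  "jaw": 0.7,
  "squeeze": 40
}}

```text
time: 1.18
position: [0.3537, -0.3197, 0.2955]
orientation: [-3.141, -0.001, -1.524]
force: [0.8, -0.2, 0.2]
width: 0.0595
```

>>> {"name": "move_arm", "arguments": {
  "commands": [
    {"dx": -3.5, "dy": -1.6, "dz": 0, "turn": 0},
    {"dx": -3.5, "dy": -1.6, "dz": 0, "turn": 0},
    {"dx": -3.5, "dy": -1.6, "dz": 0, "turn": 0},
    {"dx": -3.5, "dy": -1.6, "dz": 0, "turn": 0},
    {"dx": -3.5, "dy": -1.6, "dz": 0, "turn": 0},
    {"dx": -3.5, "dy": -1.6, "dz": 0, "turn": 0},
    {"dx": -3.5, "dy": -1.6, "dz": 0, "turn": 0},
    {"dx": -3.5, "dy": -1.6, "dz": 0, "turn": 0},
    {"dx": 0, "dy": 0, "dz": 0, "turn": 0},
    {"dx": 0, "dy": 0, "dz": 0, "turn": 0}
  ]
}}

```text
time: 2.02
position: [0.4686, -0.0336, 0.2953]
orientation: [-3.141, 0.0, -1.519]
force: [0.6, -0.8, 0.4]
width: 0.0599
```

```bash
python3 -c "
from h import *
to((.529,.115,.26))
f=eyes.grab_frame('wrist'); cv2.imwrite('pics/w1.png',f['image'])
for p in [(.529,.115,.161),(.528,.122,.161),(.53,.108,.161)]: print(proj(f,p))"
```

```text
pos [ 0.4686 -0.0336  0.2953] ori [-3.1414e+00  5.0000e-04 -1.5191e+00] w 0.0599 F [ 0.6 -0.8  0.4] t 2.02
tool cm [-14.53  -6.8    3.54]
[102.80479366 123.96857632]
[ 94.40110429 124.77343773]
[111.21997001 123.16261475]
```

View pics/w1.png

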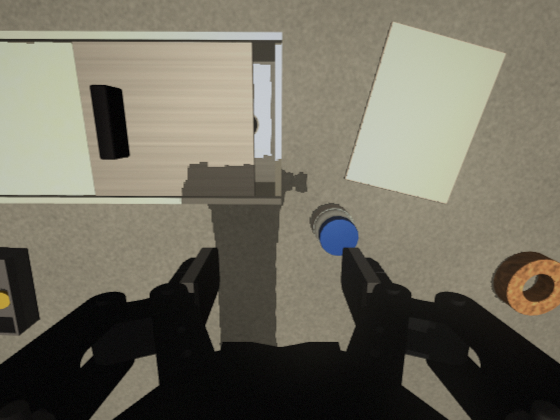

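>>> {"name": "move_arm", "arguments": {
  "commands": [
    {"dx": -2.9, "dy": -1.4, "dz": 0, "turn": 0},
    {"dx": -2.9, "dy": -1.4, "dz": 0, "turn": 0},
    {"dx": -2.9, "dy": -1.4, "dz": 0, "turn": 0},
    {"dx": -2.9, "dy": -1.3, "dz": 0, "turn": 0},
    {"dx": -2.9, "dy": -1.3, "dz": 0, "turn": 0},
    {"dx": 0, "dy": 0, "dz": 2.5, "turn": 0},
    {"dx": 0, "dy": 0, "dz": 2.5, "turn": 0},
    {"dx": 0, "dy": 0, "dz": 2.5, "turn": 0},
    {"dx": 0, "dy": 0, "dz": 0, "turn": 0},
    {"dx": 0, "dy": 0, "dz": 0, "turn": 0}
  ]
}}

```text
time: 2.9
position: [0.5288, 0.1104, 0.2197]
orientation: [3.139, -0.001, -1.526]
force: [0.7, 1.1, 0.3]
width: 0.0597
```

```bash
python3 -c "
from h import *
to((.529,.115,.153))
f=eyes.grab_frame('wrist'); cv2.imwrite('pics/w2.png',f['image'])
for p in [(.529,.115,.161),(.528,.122,.161),(.53,.108,.161)]: print(proj(f,p))"
```

```text
pos [0.5288 0.1104 0.2197] ori [ 3.1389e+00 -1.0000e-03 -1.5260e+00] w 0.0597 F [0.7 1.1 0.3] t 2.9
tool cm [-0.47 -0.06  6.66]
[271.14335946 231.85103771]
[260.23923693 232.86300309]
[282.06705444 230.83725589]
```

View pics/w2.png

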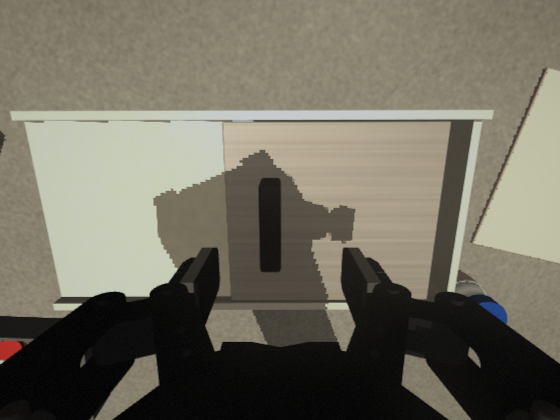

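>>> {"name": "move_arm", "arguments": {
  "commands": [
    {"dx": -0.5, "dy": 0, "dz": 2, "turn": 0},
    {"dx": 0, "dy": 0, "dz": 2, "turn": 0},
    {"dx": 0, "dy": 0, "dz": 1.5, "turn": 0},
    {"dx": 0, "dy": 0, "dz": 1.1, "turn": 0},
    {"dx": 0, "dy": 0, "dz": 0, "turn": 0}
  ]
}}

```text
time: 3.37
position: [0.529, 0.1164, 0.1538]
orientation: [3.141, -0.001, -1.525]
force: [0.5, 0.2, -0.1]
width: 0.0598
```

>>> {"name": "move_arm", "arguments": {
  "commands": [
    {"dx": 0, "dy": 0, "dz": 0, "turn": 0},
    {"dx": 0, "dy": 0, "dz": 0, "turn": 0},
    {"dx": 0, "dy": 0, "dz": 0, "turn": 0},
    {"dx": 0, "dy": 0, "dz": 0, "turn": 0},
    {"dx": 0, "dy": 0, "dz": 0, "turn": 0},
    {"dx": 0, "dy": 0, "dz": 0, "turn": 0}
  ],
  "jaw": 0
}}

```text
time: 3.87
position: [0.5297, 0.1173, 0.1555]
orientation: [-3.14, -0.0, -1.524]
force: [-0.5, 0.2, 7.7]
width: 0.0131
```

```bash
python3 -c "
from h import *
to((.529,.115,.153))"
```

```text
pos [0.5297 0.1173 0.1555] ori [-3.1398 -0.     -1.524 ] w 0.0131 F [-0.5  0.2  7.7] t 3.87
tool cm [0.22 0.08 0.25]
```

>>> {"name": "move_arm", "arguments": {
  "commands": [
    {"dx": -1, "dy": 0, "dz": -0.2, "turn": 0},
    {"dx": -2, "dy": 0, "dz": 0, "turn": 0},
    {"dx": -2, "dy": 0, "dz": 0, "turn": 0},
    {"dx": -2, "dy": 0, "dz": 0, "turn": 0},
    {"dx": -2, "dy": 0, "dz": 0, "turn": 0},
    {"dx": -1.5, "dy": 0, "dz": 0, "turn": 0},
    {"dx": -0.8, "dy": 0, "dz": 0, "turn": 0},
    {"dx": -0.6, "dy": 0, "dz": 0, "turn": 0},
    {"dx": 0, "dy": 0, "dz": 0, "turn": 0}
  ]
}}

```text
time: 4.62
position: [0.524, 0.2375, 0.1557]
orientation: [-3.141, 0.001, -1.523]
force: [4.6, 2.4, -8.7]
width: 0.0131
```

```bash
python3 -c "
from h import *
to((.5226,.252,.153))
f=eyes.grab_frame('top'); crop(f,80,170,240,270,5,'pics/t3.png')"
```

```text
pos [0.524  0.2375 0.1557] ori [-3.1406e+00  8.0000e-04 -1.5227e+00] w 0.0131 F [ 4.6  2.4 -8.7] t 4.62
tool cm [-1.45  0.07  0.27]
```

View pics/t3.png

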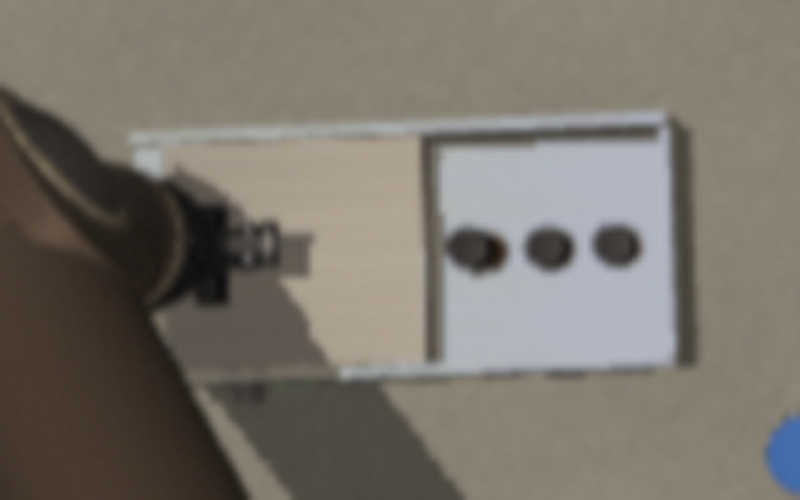

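>>> {"name": "move_arm", "arguments": {
  "commands": [
    {"dx": -0.5, "dy": 0, "dz": 0.2, "turn": 0},
    {"dx": -0.5, "dy": 0, "dz": 0, "turn": 0},
    {"dx": -0.4, "dy": 0, "dz": 0, "turn": 0},
    {"dx": -0.3, "dy": 0, "dz": 0, "turn": 0},
    {"dx": -0.3, "dy": 0, "dz": 0, "turn": 0},
    {"dx": 0, "dy": 0, "dz": 0, "turn": 0}
  ]
}}

```text
time: 5.17
position: [0.5235, 0.2496, 0.1554]
orientation: [3.141, -0.01, -1.528]
force: [-3.5, -20.7, 17.6]
width: 0.0129
```

```bash
python3 -c "
from h import *
to((.5226,.252,.153))
f=eyes.grab_frame('top'); crop(f,80,170,240,270,5,'pics/t4.png')"
```

```text
pos [0.5235 0.2496 0.1554] ori [ 3.1409 -0.0102 -1.5281] w 0.0129 F [ -3.5 -20.7  17.6] t 5.17
tool cm [-0.24  0.08  0.24]
```

View pics/t4.png

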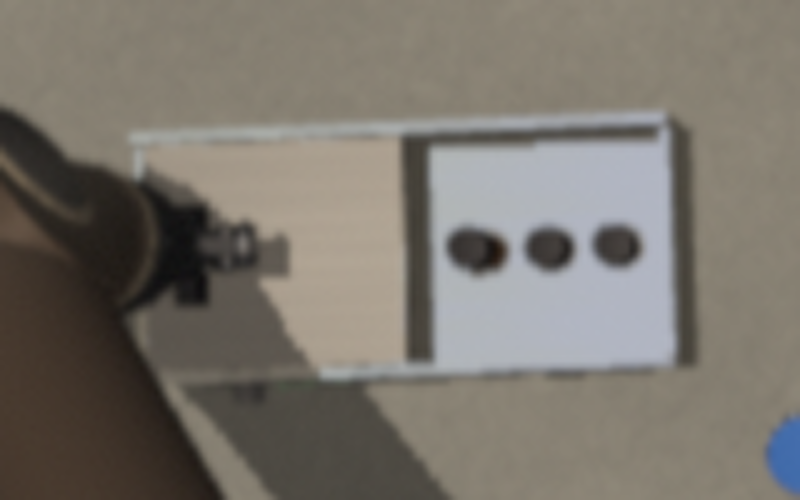

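>>> {"name": "move_arm", "arguments": {
  "commands": [
    {"dx": 0.6, "dy": 0, "dz": -0.2, "turn": 0},
    {"dx": 0, "dy": 0, "dz": 0, "turn": 0}
  ]
}}

```text
time: 5.38
position: [0.5235, 0.2479, 0.1557]
orientation: [-3.141, -0.002, -1.526]
force: [5.7, -0.6, -9.9]
width: 0.0127
```

>>> {"name": "move_arm", "arguments": {
  "commands": [
    {"dx": 0, "dy": 0, "dz": 0, "turn": 0},
    {"dx": 0, "dy": 0, "dz": 0, "turn": 0},
    {"dx": 0, "dy": 0, "dz": 0, "turn": 0},
    {"dx": 0, "dy": 0, "dz": 0, "turn": 0},
    {"dx": 0, "dy": 0, "dz": -3, "turn": 0},
    {"dx": 0, "dy": 0, "dz": -4, "turn": 0},
    {"dx": 0, "dy": 0, "dz": -4, "turn": 0},
    {"dx": 4, "dy": 0, "dz": 0, "turn": -7},
    {"dx": 0, "dy": 0, "dz": 0, "turn": 0}
  ],
  "jaw": 0.65
}}

```text
time: 6.13
position: [0.527, 0.206, 0.2691]
orientation: [-3.137, -0.003, -1.398]
force: [1.7, -1.0, -1.4]
width: 0.0554
```

```bash
python3 -c "
from h import *
to((.5226,.252,.153))
f=eyes.grab_frame('top'); crop(f,80,170,240,270,5,'pics/t5.png')
print(onz(f,161.3,219,.133))"
```

```text
pos [0.527  0.206  0.2691] ori [-3.1369e+00 -3.1000e-03 -1.3984e+00] w 0.0554 F [ 1.7 -1.  -1.4] t 6.13
tool cm [-4.64 -0.3  11.59]
[0.53009316 0.12398206 0.133     ]
```

View pics/t5.png

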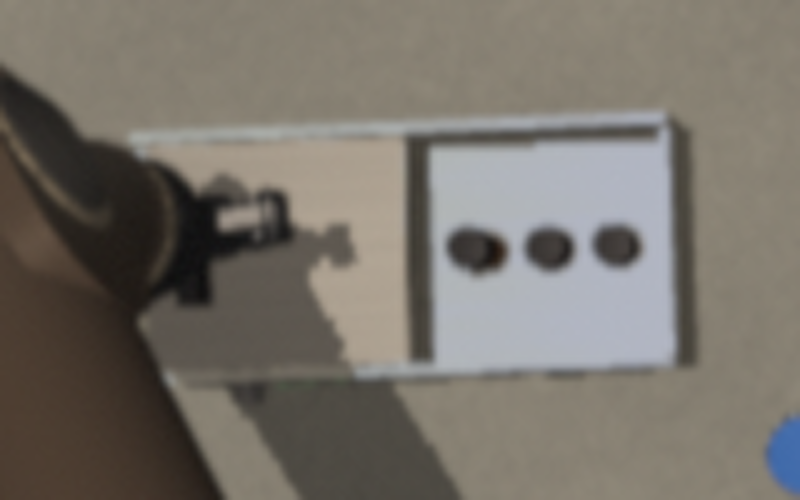

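```bash
python3 -c "
from h import *
f=eyes.grab_frame('top'); g=eyes.grab_frame('side')
print('tall',onz(f,173.5,219.5,.115),'mid short',onz(f,80+549/5,170+248/5,.085),'end',onz(f,80+617/5,170+245/5,.085))
crop(g,225,70,325,200,4.5,'pics/s5.png'); crop(f,160,205,215,235,14,'pics/t5z.png')
w=eyes.grab_frame('wrist'); cv2.imwrite('pics/w5.png',w['image'])
"
```

```text
tall [0.52956342 0.09122613 0.115     ] mid short [0.5307718 0.047185  0.085    ] end [0.53291178 0.00555134 0.085     ]
```

View pics/s5.png

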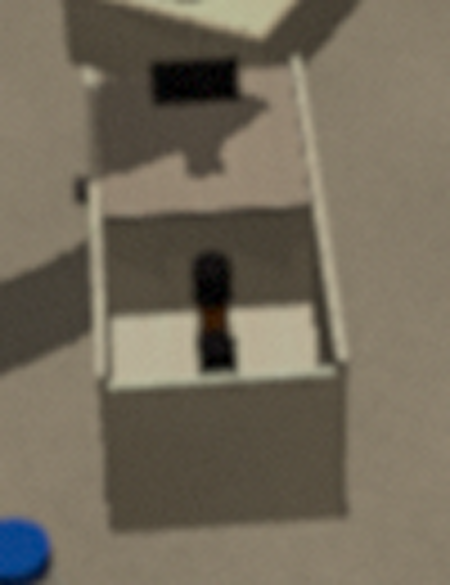

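View pics/t5z.png

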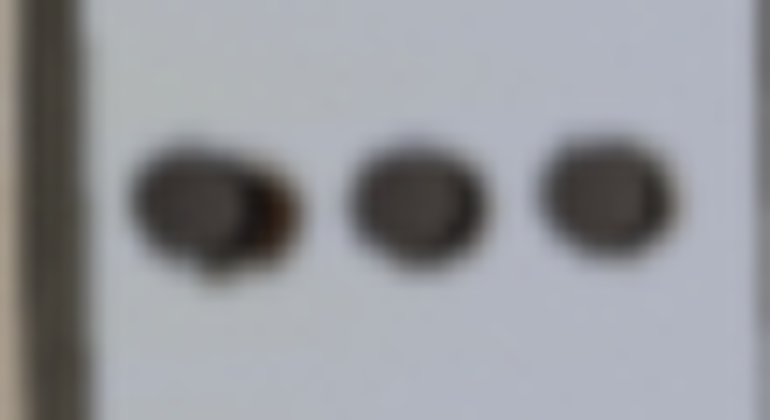

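View pics/w5.png

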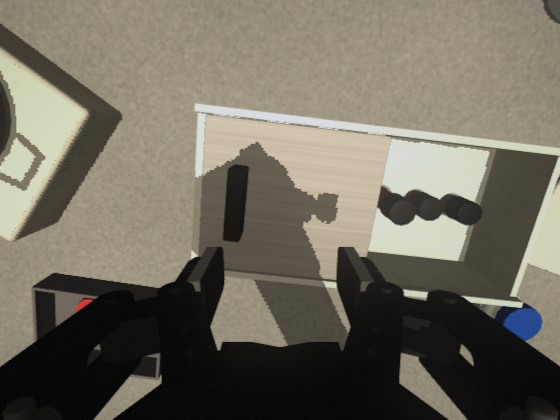

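>>> {"name": "move_arm", "arguments": {
  "commands": [
    {"dx": 1.5, "dy": 0, "dz": 0, "turn": -6.9},
    {"dx": 1.5, "dy": 0, "dz": 0, "turn": -6.9},
    {"dx": 1.5, "dy": 0, "dz": 0, "turn": -6.9},
    {"dx": 0, "dy": 0, "dz": 0, "turn": -6.9},
    {"dx": 0, "dy": 0, "dz": 0, "turn": -6.9},
    {"dx": 0, "dy": 0, "dz": 0, "turn": -6.9},
    {"dx": 0, "dy": 0, "dz": 0, "turn": -6.9},
    {"dx": 0, "dy": 0, "dz": 0, "turn": -6.9},
    {"dx": 0, "dy": 0, "dz": 0, "turn": -6.9},
    {"dx": 0, "dy": 0, "dz": 0, "turn": -6.9}
  ]
}}

```text
time: 7.17
position: [0.5369, 0.1695, 0.2658]
orientation: [-3.141, 0.001, -0.193]
force: [-0.1, -0.4, 0.4]
width: 0.0553
```

>>> {"name": "move_arm", "arguments": {
  "commands": [
    {"dx": 0, "dy": 0, "dz": 0, "turn": -6.9},
    {"dx": 0, "dy": 0, "dz": 0, "turn": -6.9},
    {"dx": 0, "dy": 0, "dz": 0, "turn": 0}
  ]
}}

```text
time: 7.42
position: [0.5369, 0.1694, 0.2657]
orientation: [-3.141, 0.001, 0.047]
force: [-0.6, 0.5, 0.2]
width: 0.0554
```

```bash
python3 -c "
from h import *
to((.5295,.090,.19))"
```

```text
pos [0.5369 0.1694 0.2657] ori [-3.1407e+00  1.3000e-03  4.7100e-02] w 0.0554 F [-0.6  0.5  0.2] t 7.42
tool cm [-1.1   7.9   7.56]
```

>>> {"name": "move_arm", "arguments": {
  "commands": [
    {"dx": -0.4, "dy": 2.6, "dz": 0, "turn": 0},
    {"dx": -0.4, "dy": 2.6, "dz": 0, "turn": 0},
    {"dx": -0.3, "dy": 2.7, "dz": 0, "turn": 0},
    {"dx": 0, "dy": 0, "dz": 3, "turn": 0},
    {"dx": 0, "dy": 0, "dz": 3, "turn": 0},
    {"dx": 0, "dy": 0, "dz": 1.5, "turn": 0},
    {"dx": 0, "dy": 0, "dz": 0, "turn": 0},
    {"dx": 0, "dy": 0, "dz": 0, "turn": 0}
  ]
}}

```text
time: 8.08
position: [0.5292, 0.0895, 0.1909]
orientation: [-3.141, 0.002, 0.039]
force: [0.7, 0.4, 1.3]
width: 0.0557
```

```bash
python3 -c "
from h import *
to((.5295,.090,.098))
w=eyes.grab_frame('wrist'); cv2.imwrite('pics/w6.png',w['image']); print(proj(w,(.5295,.090,.115)))
s=eyes.grab_frame('side'); crop(s,215,60,345,200,4,'pics/s6.png')
"
```

```text
pos [0.5292 0.0895 0.1909] ori [-3.141e+00  1.900e-03  3.880e-02] w 0.0557 F [0.7 0.4 1.3] t 8.08
tool cm [ 0.05 -0.05  9.29]
[279.34188867 221.04199995]
```

View pics/w6.png

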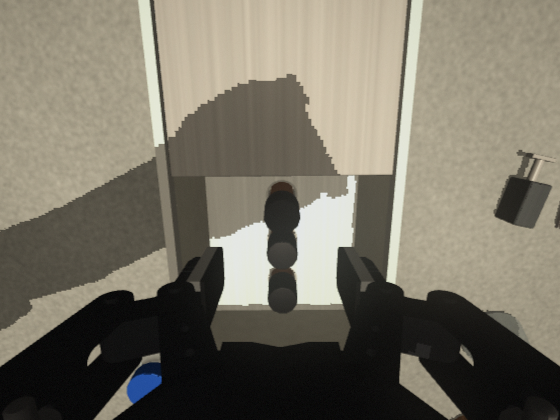

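View pics/s6.png

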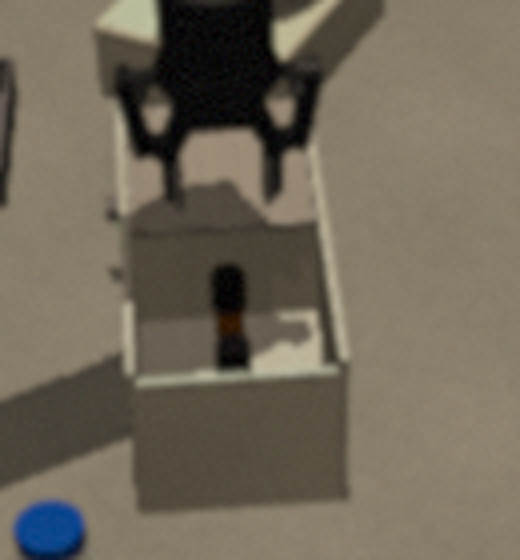

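>>> {"name": "move_arm", "arguments": {
  "commands": [
    {"dx": 0.2, "dy": -0.2, "dz": 2, "turn": 0},
    {"dx": 0, "dy": 0, "dz": 2, "turn": 0},
    {"dx": 0, "dy": 0, "dz": 2, "turn": 0},
    {"dx": 0, "dy": 0, "dz": 2, "turn": 0},
    {"dx": 0, "dy": 0, "dz": 1.3, "turn": 0},
    {"dx": 0, "dy": 0, "dz": 0, "turn": 0},
    {"dx": 0, "dy": 0, "dz": 0, "turn": 0}
  ]
}}

```text
time: 8.77
position: [0.5319, 0.0911, 0.0989]
orientation: [-3.141, -0.0, 0.04]
force: [0.9, 0.4, 0.2]
width: 0.0556
```

>>> {"name": "move_arm", "arguments": {
  "commands": [
    {"dx": 0, "dy": 0, "dz": 0, "turn": 0},
    {"dx": 0, "dy": 0, "dz": 0, "turn": 0},
    {"dx": 0, "dy": 0, "dz": 0, "turn": 0},
    {"dx": 0, "dy": 0, "dz": 0, "turn": 0},
    {"dx": 0, "dy": 0, "dz": 0, "turn": 0},
    {"dx": 0, "dy": 0, "dz": 0, "turn": 0}
  ],
  "jaw": 0,
  "squeeze": 35
}}

```text
time: 9.27
position: [0.5321, 0.091, 0.0996]
orientation: [3.142, -0.002, 0.04]
force: [-1.7, 0.3, 5.7]
width: 0.0251
```

```bash
python3 -c "
from h import *
to((.5295,.090,.098))
w=eyes.grab_frame('wrist'); cv2.imwrite('pics/w7.png',w['image'])
"
```

```text
pos [0.5321 0.091  0.0996] ori [ 3.1415e+00 -1.8000e-03  4.0300e-02] w 0.0251 F [-1.7  0.3  5.7] t 9.27
tool cm [-0.27  0.08  0.16]
```

View pics/w7.png

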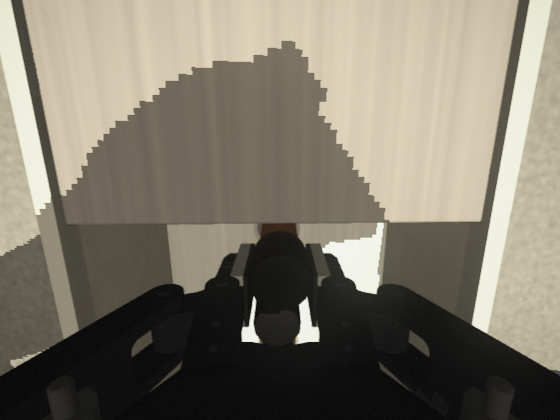

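>>> {"name": "move_arm", "arguments": {
  "commands": [
    {"dx": 0, "dy": 0, "dz": -1, "turn": 0},
    {"dx": 0, "dy": 0, "dz": -2, "turn": 0},
    {"dx": 0, "dy": 0, "dz": -2, "turn": 0},
    {"dx": 0, "dy": 0, "dz": -2, "turn": 0},
    {"dx": 0, "dy": 0, "dz": -2, "turn": 0},
    {"dx": 0, "dy": 0, "dz": -2, "turn": 0},
    {"dx": 0, "dy": 0, "dz": -2, "turn": 0},
    {"dx": 0, "dy": 0, "dz": -2, "turn": 0},
    {"dx": 0, "dy": 0, "dz": -1, "turn": 0},
    {"dx": 0, "dy": 0, "dz": 0, "turn": 0}
  ],
  "squeeze": 40
}}

```text
time: 10.15
position: [0.5326, 0.0912, 0.2612]
orientation: [-3.141, -0.005, 0.04]
force: [-0.4, 1.0, -0.7]
width: 0.0248
```

```bash
python3 -c "
from h import *
to((.5295,.090,.098))
w=eyes.grab_frame('wrist'); cv2.imwrite('pics/w8.png',w['image'])
s=eyes.grab_frame('side'); crop(s,200,30,350,220,3,'pics/s8.png')
"
```

```text
pos [0.5326 0.0912 0.2612] ori [-3.1415 -0.0047  0.0403] w 0.0248 F [-0.4  1.  -0.7] t 10.15
tool cm [-0.39  0.11 16.32]
```

View pics/s8.png

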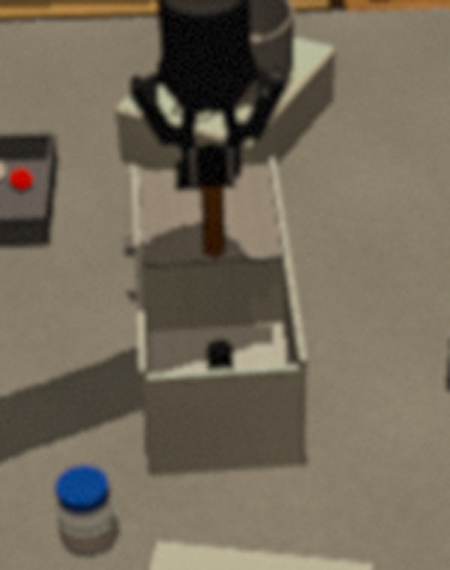

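View pics/w8.png

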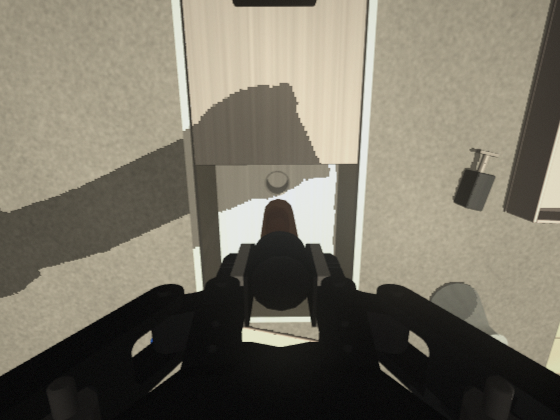

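>>> {"name": "move_arm", "arguments": {
  "commands": [
    {"dx": 0, "dy": 2, "dz": 0, "turn": 0},
    {"dx": 0, "dy": 3, "dz": 0, "turn": 0},
    {"dx": 0, "dy": 3, "dz": 0, "turn": 0},
    {"dx": 0, "dy": 3, "dz": 0, "turn": 0},
    {"dx": 0, "dy": 3, "dz": 0, "turn": 0},
    {"dx": 0, "dy": 2, "dz": 0, "turn": 0},
    {"dx": 0, "dy": 0, "dz": 0, "turn": 0},
    {"dx": 0, "dy": 0, "dz": 0, "turn": 0}
  ]
}}

```text
time: 10.92
position: [0.5372, -0.0705, 0.2567]
orientation: [-3.141, 0.003, 0.038]
force: [-0.9, 1.4, 0.2]
width: 0.0246
```

>>> {"name": "move_arm", "arguments": {
  "commands": [
    {"dx": 0, "dy": 0, "dz": 2, "turn": 0},
    {"dx": 0, "dy": 0, "dz": 2, "turn": 0},
    {"dx": 0, "dy": 0, "dz": 2, "turn": 0},
    {"dx": 0, "dy": 0, "dz": 2, "turn": 0},
    {"dx": 0, "dy": 0, "dz": 1, "turn": 0},
    {"dx": 0, "dy": 0, "dz": 0, "turn": 0}
  ]
}}

```text
time: 11.42
position: [0.5363, -0.0677, 0.1657]
orientation: [-3.14, 0.005, 0.043]
force: [-0.5, 0.4, -0.3]
width: 0.0248
```

```bash
python3 -c "
from h import *
to((.5355,-.033,.172))
w=eyes.grab_frame('wrist'); cv2.imwrite('pics/w9.png',w['image'])
s=eyes.grab_frame('side'); crop(s,200,60,350,240,3,'pics/s9.png')
"
```

```text
pos [ 0.5363 -0.0677  0.1657] ori [-3.14    0.0046  0.0426] w 0.0248 F [-0.5  0.4 -0.3] t 11.42
tool cm [ 0.06 -3.48 -0.63]
```

View pics/s9.png

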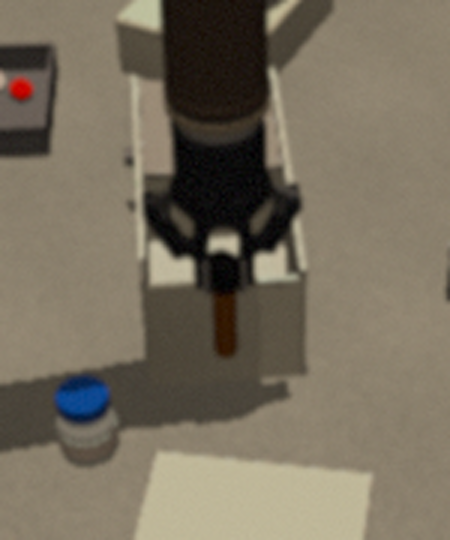

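View pics/w9.png

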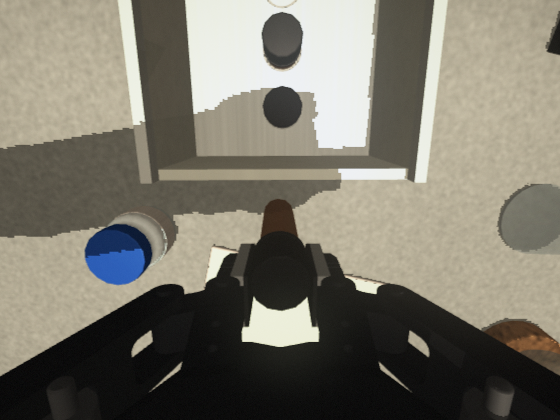

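>>> {"name": "move_arm", "arguments": {
  "commands": [
    {"dx": 0, "dy": -1, "dz": 0, "turn": 0},
    {"dx": 0, "dy": -0.7, "dz": 0, "turn": 0},
    {"dx": 0, "dy": -0.5, "dz": 0, "turn": 0},
    {"dx": 0, "dy": -0.5, "dz": 0, "turn": 0},
    {"dx": 0, "dy": -0.5, "dz": 0, "turn": 0},
    {"dx": 0, "dy": -0.5, "dz": 0, "turn": 0},
    {"dx": 0, "dy": -0.5, "dz": 0, "turn": 0},
    {"dx": 0, "dy": 0, "dz": 0, "turn": 0}
  ],
  "squeeze": 30
}}

```text
time: 12.18
position: [0.5366, -0.0283, 0.1691]
orientation: [3.138, -0.001, 0.04]
force: [-0.5, -6.5, 2.7]
width: 0.0249
```

```bash
python3 -c "
from h import *
to((.5355,-.008,.172))
w=eyes.grab_frame('wrist'); cv2.imwrite('pics/w10.png',w['image'])
s=eyes.grab_frame('side'); crop(s,200,60,350,240,3,'pics/s10.png')
"
```

```text
pos [ 0.5366 -0.0283  0.1691] ori [ 3.1384e+00 -1.1000e-03  4.0000e-02] w 0.0249 F [-0.5 -6.5  2.7] t 12.18
tool cm [-0.03 -2.03 -0.3 ]
```

View pics/s10.png

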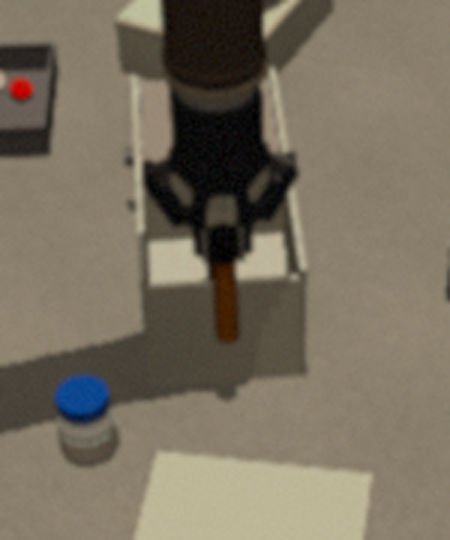

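View pics/w10.png

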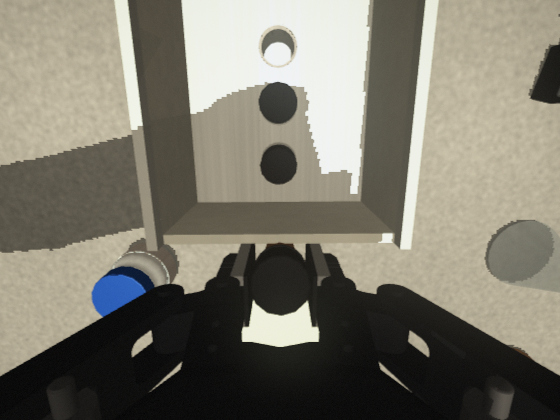

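>>> {"name": "move_arm", "arguments": {
  "commands": [
    {"dx": 0, "dy": -0.5, "dz": 0, "turn": 0},
    {"dx": 0, "dy": -0.5, "dz": 0, "turn": 0},
    {"dx": 0, "dy": -0.5, "dz": 0, "turn": 0},
    {"dx": 0, "dy": -0.5, "dz": 0, "turn": 0},
    {"dx": 0, "dy": 0, "dz": 0, "turn": 0},
    {"dx": 0, "dy": 0, "dz": 0, "turn": 0}
  ]
}}

```text
time: 12.78
position: [0.5356, -0.0079, 0.1689]
orientation: [3.14, -0.0, 0.04]
force: [-1.6, -4.7, 3.6]
width: 0.0248
```

```bash
cat > tilt.py <<'E'
from h import *
import sys
n=sys.argv[1]
st=status.get_state(); to((.5355,-.008,.172)); R=Rt(st["orientation"]); p=st["position"]
s=eyes.grab_frame('side'); u,v=proj(s,p); x0,y0=int(max(0,u-70)),int(max(0,v-60)); crop(s,x0,y0,x0+140,y0+130,4.5,f'pics/{n}s.png'); print("crop",x0,y0)
t=eyes.grab_frame('top'); u,v=proj(t,p); x1,y1=int(max(0,u-60)),int(max(0,v-50)); crop(t,x1,y1,x1+130,y1+100,5,f'pics/{n}t.png'); print("crop top",x1,y1)
w=eyes.grab_frame('wrist'); cv2.imwrite(f'pics/{n}w.png',w['image'])
# predicted foot pixel for angles (foot toward +tool y)
for a in (0,10,20,30,40,45,50,60):
    r=np.deg2rad(a); F=p+R@np.array([0,np.sin(r)*.095,np.cos(r)*.095]); print(a,((proj(s,F)-[x0,y0])*4.5).round(1),((proj(t,F)-[x1,y1])*5).round(1),F.round(3))
E
python3 tilt.py a
```

```text
pos [ 0.5356 -0.0079  0.1689] ori [ 3.1399e+00 -5.0000e-04  4.0100e-02] w 0.0248 F [-1.6 -4.7  3.6] t 12.78
tool cm [-0.01  0.01 -0.31]
crop 204 75
crop top 144 166
0 [321.5 392.3] [321.7 261.4] [ 0.536 -0.008  0.074]
10 [323.  408.7] [348.2 260.5] [ 0.536 -0.025  0.075]
20 [324.3 421.4] [373.3 259.3] [ 0.537 -0.041  0.08 ]
30 [325.4 430.1] [396.6 258. ] [ 0.538 -0.056  0.087]
40 [326.3 434.3] [417.3 256.6] [ 0.538 -0.069  0.096]
45 [326.6 434.6] [426.5 255.9] [ 0.538 -0.075  0.102]
50 [326.9 433.7] [434.9 255.1] [ 0.539 -0.081  0.108]
60 [327.2 428.1] [448.8 253.6] [ 0.539 -0.09   0.122]
```

View pics/as.png

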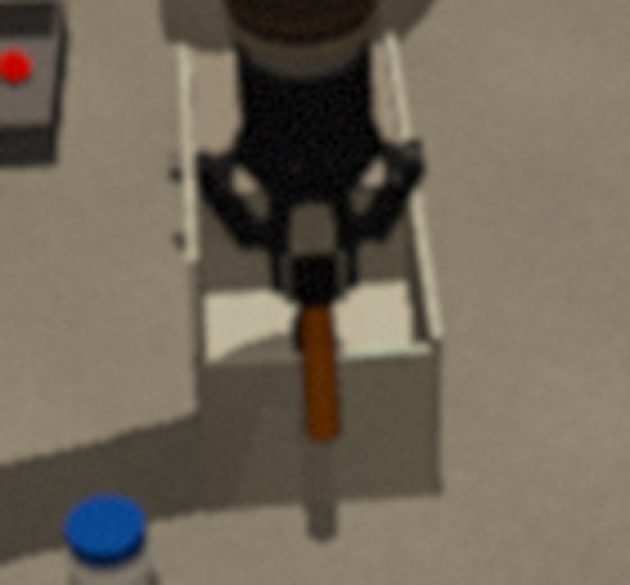

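View pics/at.png

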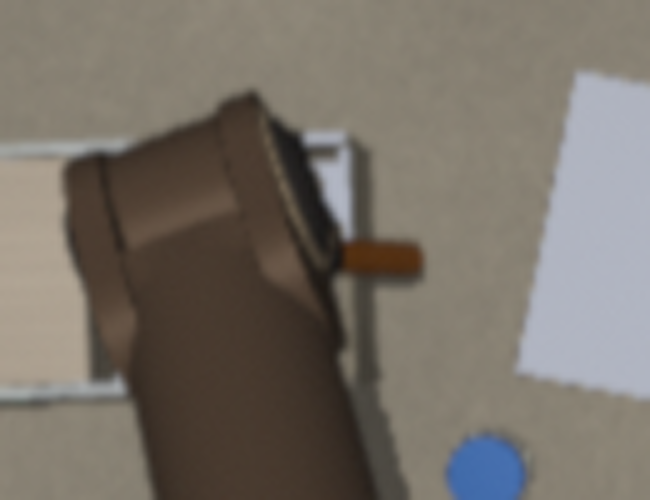

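View pics/aw.png

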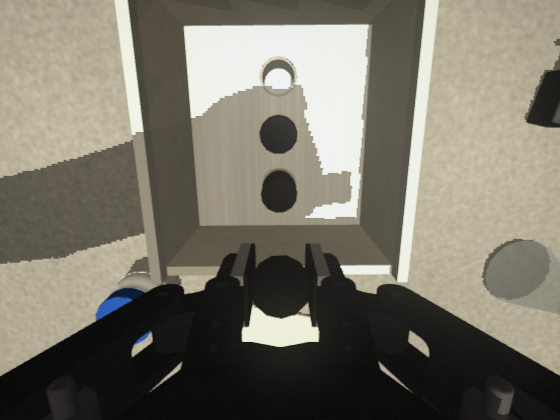

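>>> {"name": "move_arm", "arguments": {
  "commands": [
    {"dx": 0, "dy": -0.5, "dz": 0, "turn": 0},
    {"dx": 0, "dy": -0.5, "dz": 0, "turn": 0},
    {"dx": 0, "dy": 0, "dz": 0, "turn": 0},
    {"dx": 0, "dy": 0, "dz": 0, "turn": 0}
  ]
}}

```text
time: 13.27
position: [0.5352, 0.0033, 0.1686]
orientation: [-3.141, -0.001, 0.041]
force: [-0.9, -2.3, 5.0]
width: 0.0246
```

```bash
python3 tilt.py b
```

```text
pos [0.5352 0.0033 0.1686] ori [-3.1411e+00 -5.0000e-04  4.0900e-02] w 0.0246 F [-0.9 -2.3  5. ] t 13.27
tool cm [-0.02  1.13 -0.34]
crop 204 73
crop top 140 167
0 [320.6 389.3] [323.3 256.9] [0.535 0.003 0.074]
10 [322.1 405.5] [349.7 255.9] [ 0.536 -0.013  0.075]
20 [323.4 418.1] [374.8 254.8] [ 0.537 -0.029  0.079]
30 [324.5 426.6] [398.  253.4] [ 0.537 -0.044  0.086]
40 [325.4 430.6] [418.7 252. ] [ 0.538 -0.058  0.096]
45 [325.8 430.9] [427.8 251.3] [ 0.538 -0.064  0.101]
50 [326.  429.9] [436.1 250.5] [ 0.538 -0.069  0.107]
60 [326.3 424.3] [449.9 249. ] [ 0.539 -0.079  0.121]
```

View pics/bs.png

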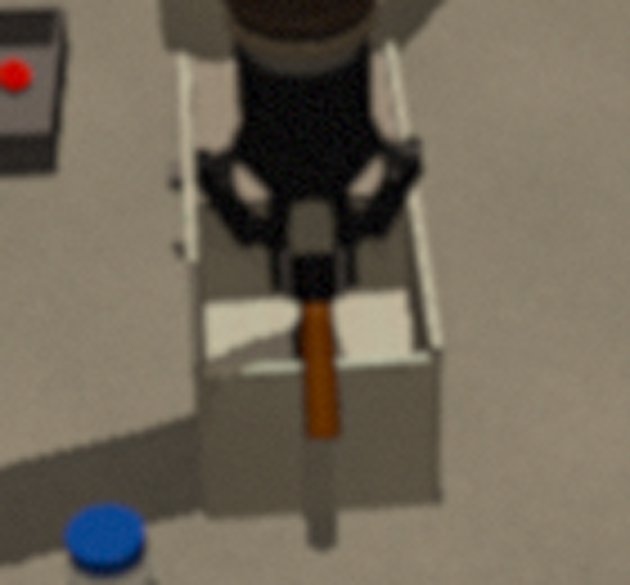

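View pics/bt.png

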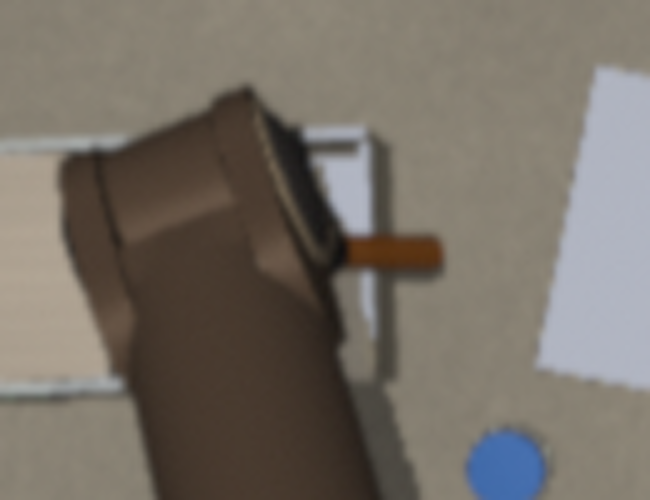

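>>> {"name": "move_arm", "arguments": {
  "commands": [
    {"dx": 0, "dy": 0, "dz": -0.5, "turn": 0},
    {"dx": 0, "dy": 0, "dz": -1.5, "turn": 0},
    {"dx": 0, "dy": 0, "dz": -2, "turn": 0},
    {"dx": 0, "dy": 0, "dz": -2, "turn": 0},
    {"dx": 0, "dy": 0, "dz": -2, "turn": 0},
    {"dx": 0, "dy": 0, "dz": -2, "turn": 0},
    {"dx": 0, "dy": 0, "dz": -2, "turn": 0},
    {"dx": 0, "dy": 0, "dz": -2, "turn": 0},
    {"dx": 0, "dy": 0, "dz": -1, "turn": 0},
    {"dx": 0, "dy": 0, "dz": 0, "turn": 0}
  ],
  "squeeze": 50
}}

```text
time: 14.25
position: [0.536, 0.0037, 0.3204]
orientation: [-3.141, -0.004, 0.041]
force: [0.4, 0.1, -0.1]
width: 0.0246
```

>>> {"name": "move_arm", "arguments": {
  "commands": [
    {"dx": 0, "dy": 1, "dz": 0, "turn": 0},
    {"dx": 0.2, "dy": 2, "dz": 0, "turn": 0},
    {"dx": 0.2, "dy": 2.5, "dz": 0, "turn": 0},
    {"dx": 0.2, "dy": 3, "dz": 0, "turn": 0},
    {"dx": 0.2, "dy": 3, "dz": 0, "turn": 0},
    {"dx": 0.1, "dy": 3, "dz": 0, "turn": 0},
    {"dx": 0, "dy": 2.5, "dz": 0, "turn": 0},
    {"dx": 0, "dy": 1.5, "dz": 0, "turn": 0},
    {"dx": 0, "dy": 0.5, "dz": 0, "turn": 0},
    {"dx": 0, "dy": 0, "dz": 0, "turn": 0}
  ]
}}

```text
time: 15.08
position: [0.5512, -0.1877, 0.317]
orientation: [-3.14, 0.002, 0.039]
force: [-1.4, -0.2, -1.1]
width: 0.0247
```

```bash
python3 tilt.py c; python3 -c "
from h import *
f=eyes.grab_frame('top'); crop(f,80,110,320,280,3.3,'pics/ctop.png')"
```

```text
pos [ 0.5512 -0.1877  0.317 ] ori [-3.1405e+00  1.7000e-03  3.8500e-02] w 0.0247 F [-1.4 -0.2 -1.1] t 15.08
tool cm [ -0.85 -18.    14.52]
crop 210 75
crop top 205 158
0 [321.8 417.3] [303.7 265.1] [ 0.551 -0.188  0.222]
10 [323.9 437.6] [333.2 264. ] [ 0.552 -0.204  0.223]
20 [325.9 453.6] [361.9 262.6] [ 0.552 -0.22   0.228]
30 [327.6 464.7] [389.  261.1] [ 0.553 -0.235  0.235]
40 [329.2 470.5] [413.9 259.3] [ 0.553 -0.249  0.244]
45 [329.8 471.2] [425.4 258.3] [ 0.554 -0.255  0.25 ]
50 [330.4 470.4] [435.9 257.3] [ 0.554 -0.26   0.256]
60 [331.3 464.3] [454.4 255.2] [ 0.554 -0.27   0.269]
```

View pics/cs.png

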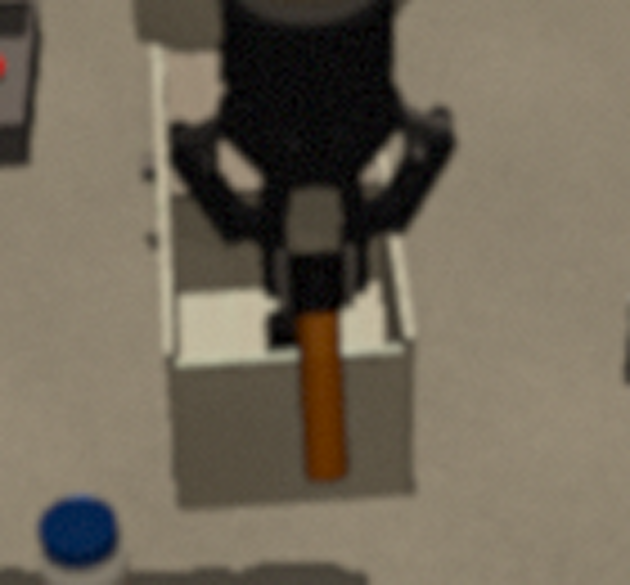

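View pics/ct.png

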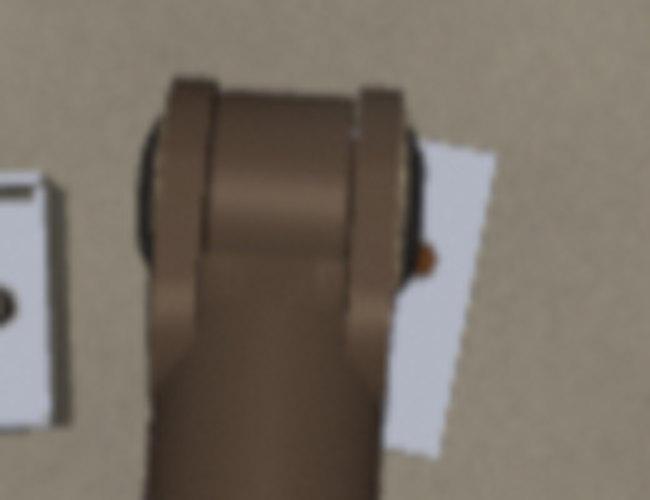

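View pics/ctop.png

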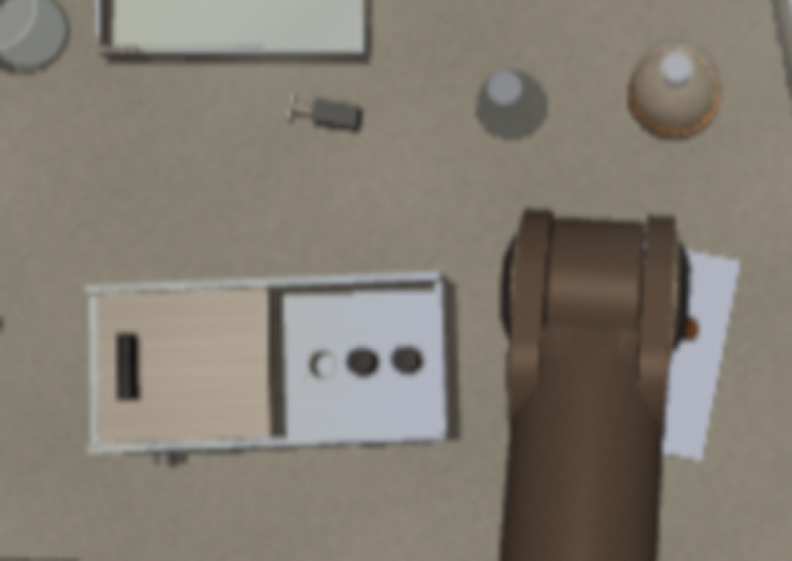

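View pics/cw.png

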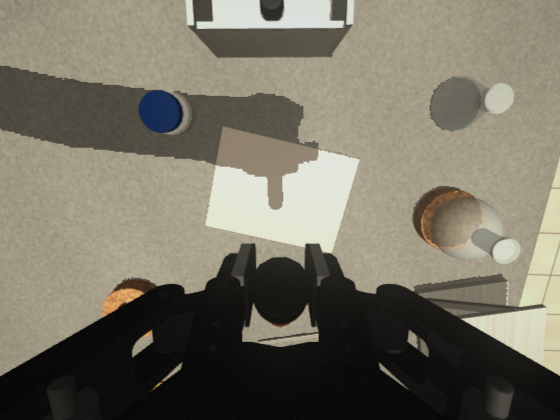

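```bash
python3 - <<'E'
from h import *
f=eyes.grab_frame('top'); g=cv2.cvtColor(f['image'],cv2.COLOR_BGR2GRAY).astype(float)
row=g[204:212].mean(0); print([(i,round(row[i])) for i in list(range(100,116))+list(range(155,172))+list(range(208,220))])
row=f['image'][204:212,:,2].mean(0)-f['image'][204:212,:,0].mean(0); print([(i,round(row[i])) for i in range(100,116)])
for u,z in [(161.5,.133)]: print(onz(f,u,208,z))
crop(f,98,190,220,255,6.4,'pics/dz.png')
E
```

```text
[(100, 130), (101, 129), (102, 130), (103, 130), (104, 130), (105, 130), (106, 140), (107, 165), (108, 172), (109, 162), (110, 154), (111, 152), (112, 151), (113, 152), (114, 150), (115, 144), (155, 162), (156, 162), (157, 162), (158, 163), (159, 163), (160, 152), (161, 100), (162, 64), (163, 63), (164, 67), (165, 98), (166, 152), (167, 174), (168, 179), (169, 179), (170, 179), (171, 179), (208, 180), (209, 180), (210, 180), (211, 180), (212, 179), (213, 166), (214, 113), (215, 76), (216, 71), (217, 78), (218, 100), (219, 123)]
[(100, 20), (101, 20), (102, 20), (103, 21), (104, 20), (105, 20), (106, 14), (107, 3), (108, 2), (109, 14), (110, 24), (111, 26), (112, 26), (113, 26), (114, 26), (115, 25)]
[0.56280823 0.12415812 0.133     ]
```

View pics/dz.png

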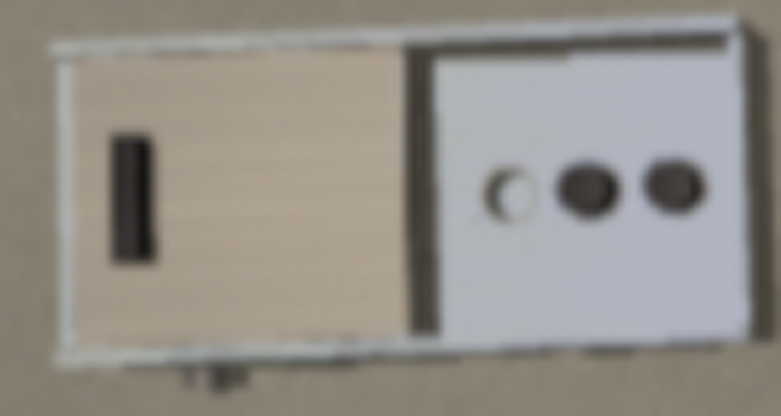

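```bash
python3 - <<'E'
import cv2,numpy as np
for n in ('t3','t4','t5'):
    g=cv2.cvtColor(cv2.imread(f'pics/{n}.png'),cv2.COLOR_BGR2GRAY).astype(float)
    r=g[170:210].mean(0)
    # falling edge cover->gap ; half level 113
    i=[k for k in range(380,440) if r[k]>=113>r[k+1]]; j=[k for k in range(380,460) if r[k]<113<=r[k+1]]
    e=[k for k in range(640,700) if r[k]>=125>r[k+1]]
    print(n,i,j,e, [round(i_/5+80,2) for i_ in i])
E
```

```text
t3 [422] [435] [671] [164.4]
t4 [402] [428] [671] [160.4]
t5 [406] [428] [671] [161.2]
```

```bash
python3 - <<'E'
from h import *
s=eyes.grab_frame('side');t=eyes.grab_frame('top');st=status.get_state();p=st['position']
# amber mask extremes
def amber(f,c,r):
    hsv=cv2.cvtColor(f['image'],cv2.COLOR_BGR2HSV); m=((hsv[...,0]<18)&(hsv[...,1]>150)&(hsv[...,2]>40)).astype(np.uint8)
    k=np.zeros_like(m); k[int(c[1]-r):int(c[1]+r),int(c[0]-r):int(c[0]+r)]=1; ys,xs=np.where(m*k); return xs,ys
ps=proj(s,p); pt=proj(t,p)
xs,ys=amber(s,ps,60); print('side',xs.min(),xs.max(),ys.min(),ys.max())
xt,yt=amber(t,pt,50); print('top',xt.min(),xt.max(),yt.min(),yt.max(),len(xt))
us,vs=xs[ys>ys.max()-3].mean(),ys.max()+.5+0.0; ut,vt=xt.max()+.5,yt.mean()
o1,d1=ray(s,us,vs);o2,d2=ray(t,ut,vt)
A=np.stack([d1,-d2],1); k=np.linalg.lstsq(A,o2-o1,rcond=None)[0]; P=o1+d1*k[0];Q=o2+d2*k[1]
print(P,Q); E=(P+Q)/2
for dz in (-.004,0,.005):
  v=E-p-[0,0,dz]; a=np.degrees(np.arctan2(-v[1],-v[2])); L=np.hypot(v[1],v[2]); print(dz,'angle E',a,'len',L,'axis',a-np.degrees(np.arcsin(.011/L)))
# width check: side angle in x
E
python3 -c "
import cv2
im=cv2.imread('pics/cs.png')[160:500,200:440];cv2.imwrite('pics/csz.png',cv2.resize(im,None,fx=1.7,fy=1.7))"
```

```text
side 276 287 142 179
top 288 290 208 211 6
[ 0.551968   -0.25596659  0.25169889] [ 0.55401946 -0.25586585  0.25181773]
-0.004 angle E 48.33919213249007 len 0.09443963366250392 axis 41.65039626846367
0 angle E 46.57637330820446 len 0.09714448680107945 axis 40.07463288745858
0.005 angle E 44.508627764757925 len 0.10064695699705255 axis 38.2340705395196
```

>>> {"name": "move_arm", "arguments": {
  "commands": [
    {"dx": 0, "dy": 0, "dz": 0, "turn": 5},
    {"dx": 0, "dy": 0, "dz": 0, "turn": 7},
    {"dx": 0, "dy": 0, "dz": 0, "turn": 7},
    {"dx": 0, "dy": 0, "dz": 0, "turn": 7},
    {"dx": 0, "dy": 0, "dz": 0, "turn": 7},
    {"dx": 0, "dy": 0, "dz": 0, "turn": 7},
    {"dx": 0, "dy": 0, "dz": 0, "turn": 7},
    {"dx": 0, "dy": 0, "dz": 0, "turn": 7},
    {"dx": 0, "dy": 0, "dz": 0, "turn": 7},
    {"dx": 0, "dy": 0, "dz": 0, "turn": 7}
  ]
}}

```text
time: 16.27
position: [0.5519, -0.186, 0.3185]
orientation: [-3.141, -0.0, -1.151]
force: [0.9, -0.8, -0.9]
width: 0.0246
```

>>> {"name": "move_arm", "arguments": {
  "commands": [
    {"dx": 0, "dy": 0, "dz": 0, "turn": 7},
    {"dx": 0, "dy": 0, "dz": 0, "turn": 7},
    {"dx": 0, "dy": 0, "dz": 0, "turn": 5},
    {"dx": 0, "dy": 0, "dz": 0, "turn": 2},
    {"dx": 0, "dy": 0, "dz": 0, "turn": 0},
    {"dx": 0, "dy": 0, "dz": 0, "turn": 0}
  ]
}}

```text
time: 16.77
position: [0.5519, -0.1861, 0.3185]
orientation: [-3.141, -0.0, -1.51]
force: [0.3, -0.1, -0.8]
width: 0.0248
```

```bash
python3 tilt.py d; python3 -c "
from h import *
print(status.get_state()['joint_positions'].round(2)); to((.58,-.214,.317))"
```

```text
pos [ 0.5519 -0.1861  0.3185] ori [-3.1412e+00 -2.0000e-04 -1.5105e+00] w 0.0248 F [ 0.3 -0.1 -0.8] t 16.77
tool cm [-17.88   0.57  14.65]
crop 210 74
crop top 204 158
0 [323.4 417.6] [306.  263.4] [ 0.552 -0.186  0.224]
10 [291.4 417.9] [307.4 292.7] [ 0.535 -0.187  0.225]
20 [260.  414.2] [308.8 321.1] [ 0.519 -0.188  0.229]
30 [230.  406.4] [310.  347.9] [ 0.505 -0.189  0.236]
40 [202.2 394.6] [310.9 372.2] [ 0.491 -0.19   0.246]
45 [189.3 387.3] [311.3 383.3] [ 0.485 -0.19   0.251]
50 [177.3 379.1] [311.7 393.5] [ 0.479 -0.19   0.257]
60 [156.1 360.2] [312.2 411. ] [ 0.47  -0.191  0.271]
[ 0.53  0.31 -0.38  1.58  0.12  1.27 -1.37]
pos [ 0.5518 -0.1865  0.3183] ori [-3.1415 -0.     -1.5114] w 0.0246 F [ 0.6  1.4 -1.4] t 16.92
tool cm [ 2.91 -2.65  0.13]
```

View pics/ds.png

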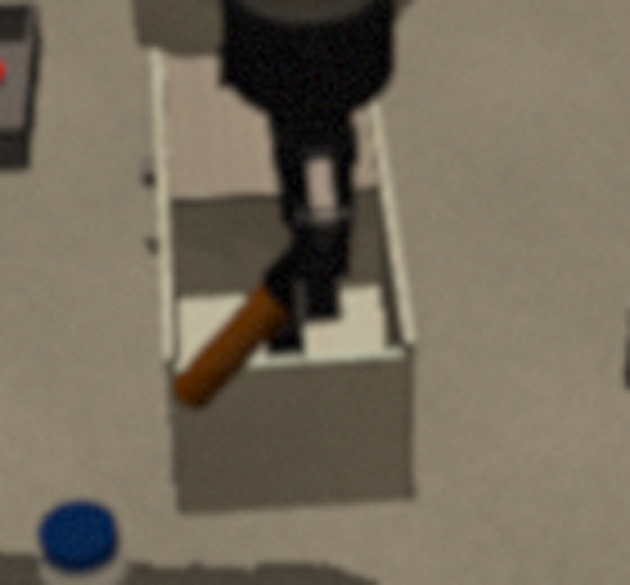

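>>> {"name": "move_arm", "arguments": {
  "commands": [
    {"dx": 0.5, "dy": -0.5, "dz": 0, "turn": 0},
    {"dx": 0.8, "dy": -0.7, "dz": 0, "turn": 0},
    {"dx": 0.8, "dy": -0.7, "dz": 0, "turn": 0},
    {"dx": 0.5, "dy": -0.5, "dz": 0, "turn": 0},
    {"dx": 0.3, "dy": -0.3, "dz": 0, "turn": 0},
    {"dx": 0, "dy": 0, "dz": 0, "turn": 0},
    {"dx": 0, "dy": 0, "dz": 0, "turn": 0},
    {"dx": 0, "dy": 0, "dz": 0, "turn": 0},
    {"dx": 0, "dy": 0, "dz": 0, "turn": 0}
  ]
}}

```text
time: 17.67
position: [0.5803, -0.2137, 0.3184]
orientation: [3.142, 0.0, -1.512]
force: [1.0, 0.2, 0.1]
width: 0.0243
```

```bash
python3 tilt.py e; python3 -c "
from h import *
f=eyes.grab_frame('side'); cv2.imwrite('pics/eside.png',f['image']); f=eyes.grab_frame('top'); cv2.imwrite('pics/etop.png',f['image']); print(status.get_state()['qvel'].round(4),onz(f,240.8,260.6,.07))"
```

```text
pos [ 0.5803 -0.2137  0.3184] ori [ 3.1416e+00  1.0000e-04 -1.5125e+00] w 0.0243 F [1.  0.2 0.1] t 17.67
tool cm [-20.79   3.27  14.64]
crop 224 82
crop top 215 147
0 [317.7 417.4] [300.7 268.1] [ 0.58  -0.214  0.223]
10 [285.3 417.8] [302.2 297.4] [ 0.564 -0.215  0.225]
20 [253.6 414.1] [303.7 325.5] [ 0.548 -0.216  0.229]
30 [223.4 406.3] [305.1 351.9] [ 0.533 -0.216  0.236]
40 [195.6 394.6] [306.4 375.9] [ 0.519 -0.217  0.246]
45 [182.8 387.3] [307.  386.7] [ 0.513 -0.218  0.251]
50 [170.8 379.1] [307.6 396.6] [ 0.508 -0.218  0.257]
60 [149.9 360.2] [308.6 413.6] [ 0.498 -0.218  0.271]
[-0.0009  0.0015 -0.0019 -0.0015 -0.0009 -0.0016  0.0009] [ 0.40670488 -0.10945944  0.07      ]
```

View pics/es.png

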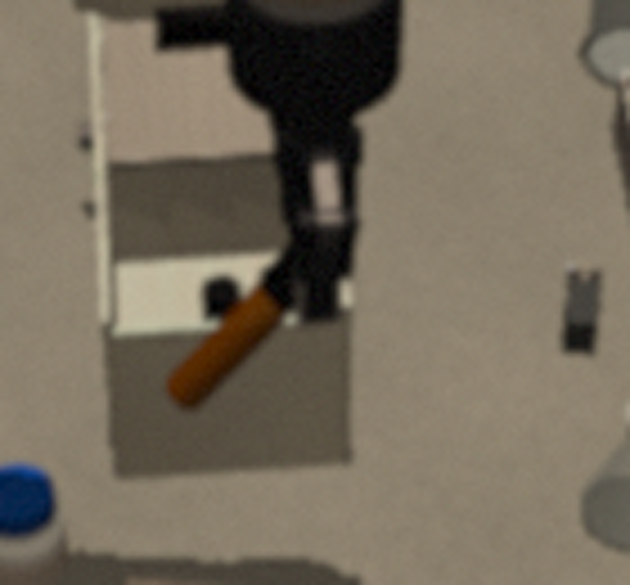

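View pics/etop.png

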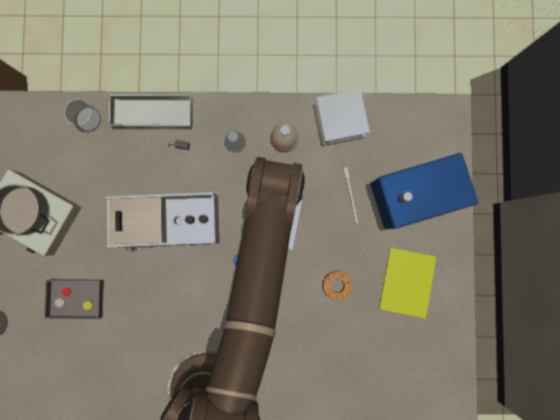

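View pics/eside.png

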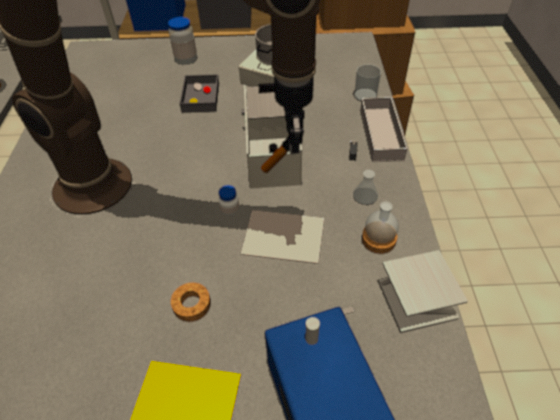

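```bash
python3 -c "
from rig import workorder
print(workorder.close_job())"
```

```text
the job is handed in; nothing more can be done
None
```

I opened the cooler's cover and drew the tall tube straight up out of its well. I tilted it in the grip against the cooler's end rim, then handed the job in at about 17.7 s with the tube held above the tile.

- **Tube:** it leans about 44–45° in the last side view, cap end up. Its centre is over the middle of the white tile and its foot is about 0.25 m above the bench. An earlier, partly hidden view gave 40–43°. The arm was still, the wrist force was about 1 N, and the tube was touching nothing but the gripper.
- **Cover:** I pushed it until it hit a stop at about 20 N, but it was drawn back about 2 mm when I eased off to let go. The images put the opening at about 0.150–0.153 m of the 0.155 m. I did not push it again because the tube was then in the gripper.
- **Other objects:** the short tubes are still in their wells. The jar and conical flask appear where they started.

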